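# Clamp the capped cooling-water outlets

## Robot

A 7-joint arm with a two-finger parallel gripper is mounted at the origin on the work surface. World frame = base frame: x ahead of the robot, y to its left, z up, the work surface at z = 0. Lengths are in m, angles in degrees, forces in N, time in s.
With the tool pointing down it reaches from about 0.35 to 0.775 m from the base axis. Payload 3.1 kg.
Tool frame: the origin (TCP) lies on the centre line of the jaws, within the pads' length; the fingertips stand 17 mm ahead of it and the grasp point (between the pads) lies 2 mm behind it (robot.tip_reach is the distance from the TCP to the fingertips, in m); z points along the fingers, y is the direction in which the jaws open and shut (so a half turn about z gives the same grasp; the last joint's range is limited). The gripper opens to 85 mm and grips with 20 to 120 N. Pads are 22 mm wide; open, the fingers measure 114 mm over their backs; the gripper's body (76 mm by 85 mm) begins 54 mm behind the grasp point. The pads swing forward as they close: fully open they stand 13 mm farther back than shut.
Start: joints at [-71.03, 17.813, 0.802, 86.603, -0.252, 75.585, -1.558], TCP at [0.2, 0.512, 0.248] pointing down, gripper open.
Joint ranges: [-154.91, 154.91], [-16.99, 109.72], [-72.82, 74.43], [7.12, 147.25], [-82.49, 262.49], [11.32, 116.49], [-174.64, 174.64]. Speed limits (degrees/s): [159.86, 159.86, 180, 180, 180, 180, 180].

## Interface

Orientations are given as [roll, pitch, yaw] about the fixed x, y, z axes, in that order (R = Rz(yaw) Ry(pitch) Rx(roll)).
In Python, from station import robot, fingers, vision, workorder, recognise gives the robot as it stands. Calls block until the motion is done:
- robot.move_to(position, orientation): joint-space move of the TCP to a pose.
- robot.line_to(position, orientation=None, velocity=0.15, f_stop=None): straight line of the TCP; orientation=None keeps the orientation; velocity is the mean speed in m/s. With f_stop (N) it stops when the force on the tool has changed by that much, and returns True; else False.
- robot.move_j(angles): joint-space move.
- fingers.gripper_to(opening, force=None): opening from 0.0 (shut) to 1.0 (fully open); force is the grip in N (None keeps the last); returns when the fingers have stopped.
- robot.pause(seconds).
- robot.inverse_kinematics(position, orientation): joint angles nearest the present ones, or None.
- vision.grab_frame(name): name is "scene" or "top" or "wrist"; returns the picture (384x512x3 uint8, red, green, blue); there is no depth.
- vision.calibration(name): a dict with "mtx" (3x3 intrinsics, pixels), "extrinsics" (4x4, takes a point from world to camera coordinates); the wrist camera has in their place "T_tool_cam" (4x4, takes a point from camera to tool coordinates, whose origin is the TCP and whose axes are the flange's). Camera axes: x right, y up, looking along -z (the intrinsics and any distortion apply to the point x, -y, -z); pixel columns grow to the right and rows downward; lengths in m; the calibration is good to about 2 mm. A picture is of the moment at which its call begins: read the wrist's pose just before it. calibration takes no time and is no camera call.
A pose or a line that the arm cannot do raises robot.PlanningError and nothing moves.
- workorder.close_job(): hands the job in, once; it reports no verdict.
Trained networks look in the newest picture that a camera, given by its name, has taken for a name from the list of things; names that differ only in an ending like _2 or _b are one class to them, and where a whole thing is asked for, a point or a joint stands for the part that bears it (a point fixed in the world has none). Each returns a list of dicts, best first, with "p" (0 to 1); they miss things now and then, are a little off and sometimes report something else, mostly with a low value. They report only what shows in the picture. A call takes as long as a camera call.
- recognise(label, camera): "rect" ([centre column, centre row, width, height] in pixels, round what is visible of it).
Readings, each from a call of its own:
- robot.current_time_s(): time.
- robot.current_joint_positions(): joint angles.
- robot.current_dq(): joint speeds.
- robot.current_joint_torque(): joint torques, N m.
- robot.current_tool_pos(): TCP position.
- robot.current_eef_rot(): TCP orientation.
- robot.current_contact_force(): force on the tool from outside, world axes, zero at the start.
- robot.current_torque(): the same for the moment, N m.
- robot.current_finger_gap(): opening from 0.0 (shut) to 1.0 (fully open).
Only numpy, scipy, OpenCV 4.12 (cv2) and the standard library are available. Lean on these libraries where they do the work, as an engineer would, in place of code of your own. Each camera call takes 0.05 s, during which the arm holds its last target. There are 200 camera calls.

## Task

Before the cooling water goes back on: first clear the amber bottles standing in front of the header's outlets onto the rubber mat, each standing upright and wholly on it. Then fit every worm-drive clamp that stands on the bench to a capped outlet of its own: slide the band on squarely until it sits about half way along the rubber cap, and turn its thumb key clockwise until the screw is snug, close to its stop. Leave the other things on the bench alone.

Things in the scene. Friction and masses are not known exactly. Their poses are not given: they have to be found in the camera images.
- header: Water header fixed to the bench: level steel pipe, 48 mm across, 370 mm long, axis 100 mm up, on two legs. Origin on the bench under its middle; y along the pipe, z up, x away from the outlets. Three outlets stick out level to -x at y = 140, 0, -140 mm: brass valve 36 mm square up to 58 mm before the pipe's axis, some barbs, then a fixed black rubber cap over the barbed tail, 72 to 132 mm before it.
- outlet1 (a point): On the axis of outlet 1 (header y = 140 mm), half way along its rubber cap, 100 mm above the bench; axes as the header's, the open end towards -x. The cap is 44 mm in diameter and 60 mm long: its tip is 30 mm to -x, the last 10 mm tapering to 32 mm.
- outlet2 (a point): On the axis of outlet 2 (header y = 0 mm), half way along its rubber cap, 100 mm above the bench; axes as the header's, the open end towards -x. The cap is 44 mm in diameter and 60 mm long: its tip is 30 mm to -x, the last 10 mm tapering to 32 mm.
- outlet3 (a point): On the axis of outlet 3 (header y = -140 mm), half way along its rubber cap, 100 mm above the bench; axes as the header's, the open end towards -x. The cap is 44 mm in diameter and 60 mm long: its tip is 30 mm to -x, the last 10 mm tapering to 32 mm.
- clamp1: Wide steel worm-drive clamp, 84 mm tall, 0.11 kg, standing on its band; may be absent. Origin on the bench under the ring, x along the ring's axis (slides on either way), z up. Band 22 mm wide (x), 55 mm outside diameter. Screw housing on the +y side, 24 (x) by 18 (y) by 30 mm, centre at y 36.5, z 28.5 mm: gripped across its x faces it carries the clamp, the key above passing between the fingers.
- clamp1_ring (a point): Centre of that clamp's ring, 27.5 mm above its origin; axes as the clamp's. Inside diameter 50 mm; two fixed linings on the -y side stand 23 mm from the centre, a springy one on the +y side 19.5 mm with the screw open: the cap's taper pushes it back as the band slides on (a few N), and then it keeps the clamp where it is on the cap when let go.
- clamp1_key (a point): Middle of that clamp's thumb key, on the upright screw axis (clamp y 36.5, z 70.5 mm): a grey flat wing 8 mm thick, 30 mm wide, 26 mm tall (clamp z 57.5 to 83.5 mm), to be gripped from above with the finger tips kept above the band, whose top is at clamp z 55 mm. Its axes turn with the screw: x across the thickness, y along the width.
- clamp1_screw (a joint): Turn of that clamp's screw in rad: 0 = open (key's width along the clamp's y), growing as the key is turned clockwise seen from above; it draws the +y lining in 1.2 mm a radian, stops at 2.8, stays where it is left and takes about 0.03 N m. 2.4 or more is snug.
- clamp2: Wide steel worm-drive clamp, 84 mm tall, 0.11 kg, standing on its band; may be absent. Origin on the bench under the ring, x along the ring's axis (slides on either way), z up. Band 22 mm wide (x), 55 mm outside diameter. Screw housing on the +y side, 24 (x) by 18 (y) by 30 mm, centre at y 36.5, z 28.5 mm: gripped across its x faces it carries the clamp, the key above passing between the fingers.
- clamp2_ring (a point): Centre of that clamp's ring, 27.5 mm above its origin; axes as the clamp's. Inside diameter 50 mm; two fixed linings on the -y side stand 23 mm from the centre, a springy one on the +y side 19.5 mm with the screw open: the cap's taper pushes it back as the band slides on (a few N), and then it keeps the clamp where it is on the cap when let go.
- clamp2_key (a point): Middle of that clamp's thumb key, on the upright screw axis (clamp y 36.5, z 70.5 mm): a grey flat wing 8 mm thick, 30 mm wide, 26 mm tall (clamp z 57.5 to 83.5 mm), to be gripped from above with the finger tips kept above the band, whose top is at clamp z 55 mm. Its axes turn with the screw: x across the thickness, y along the width.
- clamp2_screw (a joint): Turn of that clamp's screw in rad: 0 = open (key's width along the clamp's y), growing as the key is turned clockwise seen from above; it draws the +y lining in 1.2 mm a radian, stops at 2.8, stays where it is left and takes about 0.03 N m. 2.4 or more is snug.
- clamp3: Wide steel worm-drive clamp, 84 mm tall, 0.11 kg, standing on its band; may be absent. Origin on the bench under the ring, x along the ring's axis (slides on either way), z up. Band 22 mm wide (x), 55 mm outside diameter. Screw housing on the +y side, 24 (x) by 18 (y) by 30 mm, centre at y 36.5, z 28.5 mm: gripped across its x faces it carries the clamp, the key above passing between the fingers.
- clamp3_ring (a point): Centre of that clamp's ring, 27.5 mm above its origin; axes as the clamp's. Inside diameter 50 mm; two fixed linings on the -y side stand 23 mm from the centre, a springy one on the +y side 19.5 mm with the screw open: the cap's taper pushes it back as the band slides on (a few N), and then it keeps the clamp where it is on the cap when let go.
- clamp3_key (a point): Middle of that clamp's thumb key, on the upright screw axis (clamp y 36.5, z 70.5 mm): a grey flat wing 8 mm thick, 30 mm wide, 26 mm tall (clamp z 57.5 to 83.5 mm), to be gripped from above with the finger tips kept above the band, whose top is at clamp z 55 mm. Its axes turn with the screw: x across the thickness, y along the width.
- clamp3_screw (a joint): Turn of that clamp's screw in rad: 0 = open (key's width along the clamp's y), growing as the key is turned clockwise seen from above; it draws the +y lining in 1.2 mm a radian, stops at 2.8, stays where it is left and takes about 0.03 N m. 2.4 or more is snug.
- bottle1: Amber reagent bottle with a blue screw cap, 70 mm in diameter, 125 mm tall, about 0.25 kg; it may be absent. Origin at the centre of its base, z up. Shoulder slopes in from 70 to 88 mm; the cap is 43 mm in diameter, from 101 to 125 mm height, and is good to grip.
- bottle2: Amber reagent bottle with a blue screw cap, 70 mm in diameter, 125 mm tall, about 0.25 kg; it may be absent. Origin at the centre of its base, z up. Shoulder slopes in from 70 to 88 mm; the cap is 43 mm in diameter, from 101 to 125 mm height, and is good to grip.
- bottle3: Amber reagent bottle with a blue screw cap, 70 mm in diameter, 125 mm tall, about 0.25 kg; it may be absent. Origin at the centre of its base, z up. Shoulder slopes in from 70 to 88 mm; the cap is 43 mm in diameter, from 101 to 125 mm height, and is good to grip.
- mat: Flat black rubber mat fixed on the bench, 220 mm (x) by 190 mm (y), 2 mm thick. Origin at the centre of its underside, z up.
- beaker: White plastic beaker, 70 mm in diameter, 85 mm tall, standing near the header's end; not to be disturbed. Origin at the centre of its base.
- nut_driver: Black-handled nut driver, 190 mm long, lying on the bench; not to be disturbed. Origin under its middle.

How it is judged (in metres and radians):
On the way, in this order (a step that is already met when the one before it is completed fails the run):
1. every bottle stands upright and wholly on the rubber mat (x of bottle1 in the frame of mat between -0.076 and 0.076 m and y of bottle1 in the frame of mat between -0.061 and 0.061 m and height (world z) of each of bottle1, bottle2, bottle3 below 0.01 m and angle between each of bottle1, bottle2, bottle3's own z axis and vertical below 0.12 rad and linear speed of each of bottle1, bottle2, bottle3 below 0.02 m/s and x of bottle2 in the frame of mat between -0.076 and 0.076 m and y of bottle2 in the frame of mat between -0.061 and 0.061 m and x of bottle3 in the frame of mat between -0.076 and 0.076 m and y of bottle3 in the frame of mat between -0.061 and 0.061 m), for 0.2 s.
2. every clamp sits half way along the cap of an outlet of its own with its screw snug (((x of clamp1_ring in the frame of outlet1 between -0.01 and 0.01 m and y of clamp1_ring in the frame of outlet1 between -0.006 and 0.006 m and z of clamp1_ring in the frame of outlet1 between -0.006 and 0.006 m and angle between the x axis of clamp1 and the x axis of header, either way round below 0.25 rad) or (x of clamp1_ring in the frame of outlet2 between -0.01 and 0.01 m and y of clamp1_ring in the frame of outlet2 between -0.006 and 0.006 m and z of clamp1_ring in the frame of outlet2 between -0.006 and 0.006 m and angle between the x axis of clamp1 and the x axis of header, either way round below 0.25 rad) or (x of clamp1_ring in the frame of outlet3 between -0.01 and 0.01 m and y of clamp1_ring in the frame of outlet3 between -0.006 and 0.006 m and z of clamp1_ring in the frame of outlet3 between -0.006 and 0.006 m and angle between the x axis of clamp1 and the x axis of header, either way round below 0.25 rad)) and value of joint each of clamp1_screw, clamp2_screw, clamp3_screw above 2.4 rad and ((x of clamp2_ring in the frame of outlet1 between -0.01 and 0.01 m and y of clamp2_ring in the frame of outlet1 between -0.006 and 0.006 m and z of clamp2_ring in the frame of outlet1 between -0.006 and 0.006 m and angle between the x axis of clamp2 and the x axis of header, either way round below 0.25 rad) or (x of clamp2_ring in the frame of outlet2 between -0.01 and 0.01 m and y of clamp2_ring in the frame of outlet2 between -0.006 and 0.006 m and z of clamp2_ring in the frame of outlet2 between -0.006 and 0.006 m and angle between the x axis of clamp2 and the x axis of header, either way round below 0.25 rad) or (x of clamp2_ring in the frame of outlet3 between -0.01 and 0.01 m and y of clamp2_ring in the frame of outlet3 between -0.006 and 0.006 m and z of clamp2_ring in the frame of outlet3 between -0.006 and 0.006 m and angle between the x axis of clamp2 and the x axis of header, either way round below 0.25 rad)) and ((x of clamp3_ring in the frame of outlet1 between -0.01 and 0.01 m and y of clamp3_ring in the frame of outlet1 between -0.006 and 0.006 m and z of clamp3_ring in the frame of outlet1 between -0.006 and 0.006 m and angle between the x axis of clamp3 and the x axis of header, either way round below 0.25 rad) or (x of clamp3_ring in the frame of outlet2 between -0.01 and 0.01 m and y of clamp3_ring in the frame of outlet2 between -0.006 and 0.006 m and z of clamp3_ring in the frame of outlet2 between -0.006 and 0.006 m and angle between the x axis of clamp3 and the x axis of header, either way round below 0.25 rad) or (x of clamp3_ring in the frame of outlet3 between -0.01 and 0.01 m and y of clamp3_ring in the frame of outlet3 between -0.006 and 0.006 m and z of clamp3_ring in the frame of outlet3 between -0.006 and 0.006 m and angle between the x axis of clamp3 and the x axis of header, either way round below 0.25 rad))), for 0.2 s.
At the end, for the whole second after the job is handed in: Every bottle stands upright (0.12 rad) at rest, wholly on the mat; every clamp sits on its own outlet: ring centre within 10 mm of the cap's middle along it and 6 mm of its axis, square within 0.25 rad, screw at 2.4 rad or more (all of step 1 and all of step 2); the robot touches nothing.
It fails at once if another thing on the bench is disturbed (moved more than 30 mm) (distance of any of beaker, nut_driver from where it was at the start of the episode above 0.03 m).
Of bottle1, bottle2, bottle3 only 2 to 3 are there at a start; the rules pass over those that are not, and their reading is None.
Of clamp1, clamp2, clamp3 only 2 to 3 are there at a start; the rules pass over those that are not, and their reading is None.
At some moment in a run one of bottle1, bottle2, bottle3 may be knocked a few centimetres aside while the robot is not near it.
It also fails if it takes over 210 s, if anything falls off the work surface, if the arm or the gripper's body presses on something with over 40 N, if the wrist force passes 120 N, or if a joint passes its speed limit or range.

## Working session

There is one attempt and no reset: what is moved stays moved. The work goes in short steps, each a Python script; the robot and the scene stay as the last script left them, time stands still between calls to the robot, and variables do not carry over. Pictures are saved under pics/ and viewed, about 12 in all and at most 16, crops included, and the job is handed in when it is done.

```bash
ls; mkdir -p pics; python3 - <<'E'
from station import robot, fingers, vision, workorder, recognise
import cv2
for n in ("scene","top"):
    im=vision.grab_frame(n); cv2.imwrite(f"pics/{n}0.png",im[:,:,::-1])
    c=vision.calibration(n); print(n,c)
    for l in ("header","clamp1","clamp1_key","bottle1","mat","beaker","nut_driver"):
        print(l,[(round(d["p"],2),[round(float(v)) for v in d["rect"]]) for d in recognise(l,n)])
print(vision.calibration("wrist"),robot.current_time_s())
E
```

```text
pics
scene {'mtx': array([[408.2037285 ,   0.        , 252.64129877],
       [  0.        , 408.2037285 , 188.8390643 ],
       [  0.        ,   0.        ,   1.        ]]), 'extrinsics': array([[-0.59780134,  0.80162654,  0.00533296,  0.34190837],
       [-0.65943616, -0.49552588,  0.56533004,  0.28214143],
       [ 0.45582619,  0.33443831,  0.82484756, -1.3686197 ],
       [ 0.        ,  0.        ,  0.        ,  1.        ]])}
header [(0.65, [236, 235, 153, 129])]
clamp1 [(0.81, [190, 132, 19, 26]), (0.7, [145, 132, 23, 23]), (0.52, [162, 165, 16, 26])]
clamp1_key [(0.73, [239, 166, 28, 46]), (0.57, [193, 129, 6, 8])]
bottle1 [(0.94, [278, 189, 25, 45]), (0.85, [241, 167, 26, 43]), (0.59, [320, 227, 32, 43])]
mat [(0.88, [386, 297, 105, 111]), (0.17, [160, 164, 16, 22])]
beaker [(0.69, [337, 347, 37, 40]), (0.49, [161, 161, 5, 13])]
nut_driver [(0.78, [272, 155, 43, 14])]
top {'mtx': array([[493.32928765,   0.        , 258.81720865],
       [  0.        , 493.32928765, 189.28168692],
       [  0.        ,   0.        ,   1.        ]]), 'extrinsics': array([[ 0.02560937, -0.9996115
[... 487 characters left out ...]
202, 28, 29]), (0.33, [366, 225, 7, 7]), (0.23, [245, 149, 151, 71])]
mat [(0.94, [110, 192, 68, 78])]
beaker [(0.7, [126, 116, 29, 29])]
nut_driver [(0.65, [285, 256, 48, 44])]
{'mtx': array([[286.7770543 ,   0.        , 254.61603962],
       [  0.        , 286.7770543 , 185.93763565],
       [  0.        ,   0.        ,   1.        ]]), 'T_tool_cam': array([[ 5.80045392e-04,  9.63347438e-01,  2.68256178e-01,
         6.86309408e-02],
       [ 9.99999759e-01, -6.61436309e-04,  2.13034131e-04,
        -4.59337918e-04],
       [ 3.82660261e-04,  2.68255990e-01, -9.63347589e-01,
        -1.25758819e-01],
       [ 0.00000000e+00,  0.00000000e+00,  0.00000000e+00,
         1.00000000e+00]])} 0.8
```

```bash
python3 - <<'E'
import cv2
a=cv2.imread("pics/scene0.png")[100:384,110:490]; b=cv2.imread("pics/top0.png")[90:300,60:440]
cv2.imwrite("pics/s1.png",cv2.resize(a,None,fx=2.1,fy=2.1,interpolation=3)); cv2.imwrite("pics/t1.png",cv2.resize(b,None,fx=2.1,fy=2.1,interpolation=3))
E
```

```text
(no output)
```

View pics/s1.png

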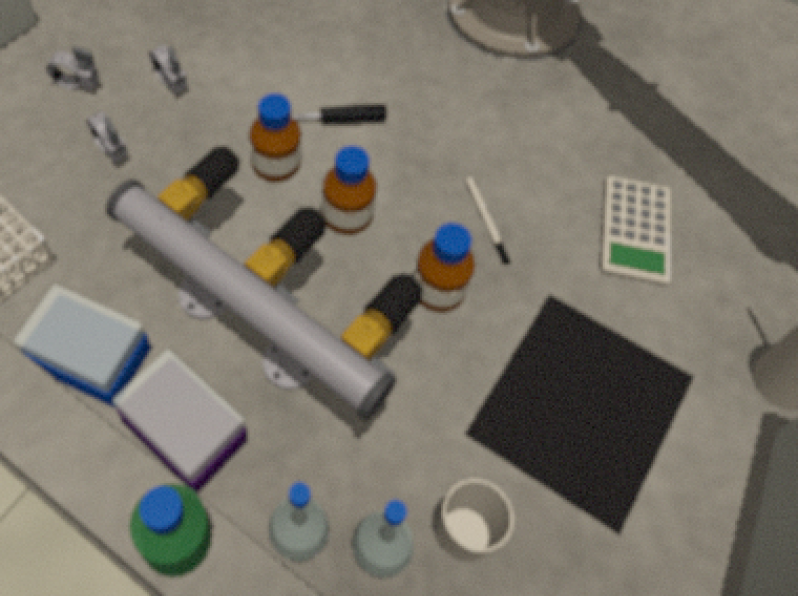

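View pics/t1.png

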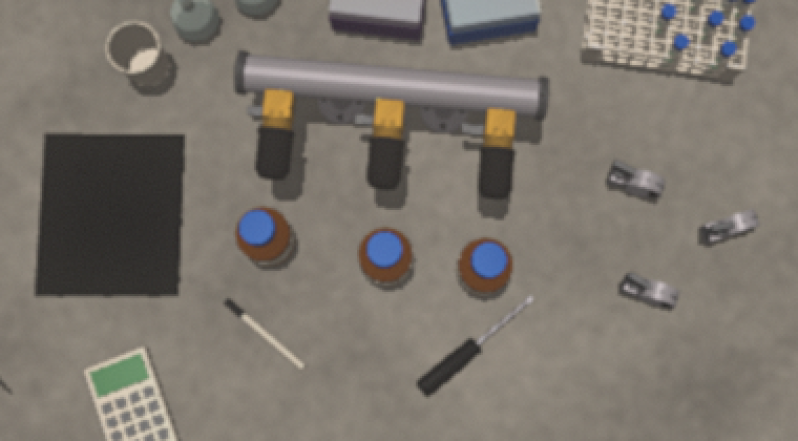

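The scene shows three bottles, three clamps, the mat, the beaker and the nut driver. I'll write the helpers, get rough positions from both fixed views, then look from close by.

```bash
cat > h.py <<'E'
from station import robot, fingers, vision, workorder, recognise
import numpy as np, cv2
from scipy.spatial.transform import Rotation as R
from scipy.optimize import least_squares
def tool_T():
    T=np.eye(4); T[:3,3]=robot.current_tool_pos(); T[:3,:3]=R.from_euler("xyz",robot.current_eef_rot(),degrees=True).as_matrix(); return T
def cam(name):
    "K, world->camera"
    c=vision.calibration(name)
    return c["mtx"], (np.linalg.inv(tool_T()@c["T_tool_cam"]) if name=="wrist" else c["extrinsics"])
def shot(name,save=None):
    c=cam(name); im=vision.grab_frame(name)[:,:,::-1].copy()
    if save: cv2.imwrite(f"pics/{save}.png",im); np.savez(f"pics/{save}.npz",K=c[0],E=c[1])
    return im,c
def load(s): d=np.load(f"pics/{s}.npz"); return d["K"],d["E"]
def proj(c,P):
    P=np.atleast_2d(P); q=P@c[1][:3,:3].T+c[1][:3,3]; p=np.c_[q[:,0],-q[:,1],-q[:,2]]@c[0].T
    return p[:,:2]/p[:,2:]
def ray(c,uv):
    d=np.linalg.inv(c[0])@[uv[0],uv[1],1.]; d=c[1][:3,:3].T@(d*[1,-1,-1]); return -c[1][:3,:3].T@c[1][:3,3], d/np.linalg.norm(d)
def onz(c,uv,z): o,d=ray(c,uv); return o+d*(z-o[2])/d[2]
def tri(obs):
    A=np.zeros((3,3));b=np.zeros(3)
    for c,uv in obs:
        o,d=ray(c,uv); M=np.eye(3)-np.outer(d,d); A+=M; b+=M@o
    X=np.linalg.solve(A,b); return X,[np.round(proj(c,X)[0]-uv,1) for c,uv in obs]
def down(yaw): return [180,0,yaw]
def blobs(im,lo,hi,amin=30):
    m=cv2.inRange(cv2.cvtColor(im,cv2.COLOR_BGR2HSV),lo,hi); n,_,s,ce=cv2.connectedComponentsWithStats(m)
    return [(ce[i],s[i]) for i in range(1,n) if s[i][4]>=amin]
E
python3 - <<'E'
from h import *
t=cam("top"); s=cam("scene")
T=lambda u,v:np.array([u/2.1+60,v/2.1+90]); S=lambda u,v:np.array([u/2.1+110,v/2.1+100])
pts={"b_cap_left":((256,228),(452,243)),"b_cap_mid":((384,250),(351,165)),"b_cap_right":((489,259),(274,112)),
"pipeL":((243,72),(375,390)),"pipeR":((543,97),(127,202)),
"capL":((273,176),(408,290)),"capM":((385,186),(311,224)),"capR":((495,196),(226,162)),
"mat1":((44,134),(619,532)),"mat2":((184,134),(468,433)),"mat3":((178,295),(550,297)),"mat4":((36,295),(692,377)),
"beaker":((133,47),(478,514))}
for k,(a,b) in pts.items(): X,e=tri([(t,T(*a)),(s,S(*b))]); print(k,X.round(3),e)
for k,v in {"c1":(635,180),"c2":(729,228),"c3":(648,291),"nutA":(430,390),"nutB":(532,297)}.items(): print(k,onz(t,T(*v),0.03).round(3))
print(robot.current_eef_rot())
E
```

```text
b_cap_left [0.499 0.167 0.113] [array([ 0.5, -0.2]), array([0.6, 0.1])]
b_cap_mid [0.476 0.009 0.111] [array([ 0.5, -0.2]), array([0.5, 0.1])]
b_cap_right [ 0.468 -0.119  0.112] [array([ 0., -0.]), array([0., 0.])]
pipeL [0.698 0.194 0.109] [array([ 0.5, -0.2]), array([0.7, 0.1])]
pipeR [ 0.678 -0.185  0.097] [array([-0.5,  0.3]), array([-0.6, -0.1])]
capL [0.569 0.153 0.088] [array([ 0.1, -0.1]), array([0.2, 0. ])]
capM [0.561 0.011 0.084] [array([ 0.5, -0.2]), array([0.6, 0.1])]
capR [ 0.552 -0.129  0.086] [array([ 0.6, -0.4]), array([0.7, 0.1])]
mat1 [0.635 0.475 0.004] [array([ 0.6, -0.1]), array([0.8, 0.2])]
mat2 [0.64  0.289 0.003] [array([-0.3,  0.1]), array([-0.3, -0.1])]
mat3 [ 0.422  0.284 -0.004] [array([ 0.1, -0. ]), array([0.1, 0. ])]
mat4 [ 0.418  0.47  -0.002] [array([ 0.3, -0.1]), array([0.4, 0.1])]
beaker [0.735 0.343 0.083] [array([ 0.2, -0.1]), array([0.3, 0.1])]
c1 [ 0.588 -0.318  0.03 ]
c2 [ 0.527 -0.441  0.03 ]
c3 [ 0.441 -0.333  0.03 ]
nutA [ 0.307 -0.052  0.03 ]
nutB [ 0.429 -0.182  0.03 ]
[1.79994802e+02 1.82831605e-03 1.58645293e+02]
```

```bash
cat >> h.py <<'E'
MAT=np.array([0.529,0.3795]); MY=1.4
def mat2w(x,y): a=np.radians(MY); return MAT+[x*np.cos(a)-y*np.sin(a),x*np.sin(a)+y*np.cos(a)]
def find_caps(im,c,near,r=0.09,z=0.125):
    f=[(onz(c,ce,z)[:2],s) for ce,s in blobs(im,(100,120,60),(125,255,255),60)]
    f=[(p,s) for p,s in f if np.linalg.norm(p-near)<r]
    return sorted(f,key=lambda q:np.linalg.norm(q[0]-near))
def best_yaw(p,yaws):
    "yaw with the least joint travel that can be reached"
    q0=np.array(robot.current_joint_positions()); o=[]
    for y in yaws:
        q=robot.inverse_kinematics(list(p),down(y))
        if q is not None: o.append((np.abs(np.array(q)-q0).max(),y))
    return min(o)[1]
E
cat > b.py <<'E'
from h import *
def bottle(near,spot,save):
    near=np.array(near); y=best_yaw([*near,.25],[0,180,-180])
    robot.move_to([near[0],near[1],.25],down(y)); fingers.gripper_to(1.0)
    im,c=shot("wrist",save); f=find_caps(im,c,near); p=f[0][0]; print("cap",p.round(4),f[0][1],len(f))
    if np.linalg.norm(p-near)>.004:
        robot.line_to([p[0],p[1],.22]); im,c=shot("wrist"); p=find_caps(im,c,p)[0][0]; print("again",p.round(4))
    robot.line_to([p[0],p[1],.15],velocity=.25)
    hit=robot.line_to([p[0],p[1],.111],velocity=.08,f_stop=8); fingers.gripper_to(0.2,60)
    print("hit",hit,"gap",robot.current_finger_gap())
    robot.line_to([p[0],p[1],.28],velocity=.25)
    s=mat2w(*spot); robot.line_to([s[0],s[1],.28],velocity=.3)
    robot.line_to([s[0],s[1],.13],velocity=.25); hit=robot.line_to([s[0],s[1],.1125],velocity=.05,f_stop=6)
    print("placed",hit,np.round(robot.current_tool_pos(),4)); fingers.gripper_to(0.85); robot.line_to([s[0],s[1],.27],velocity=.3)
    print("t",robot.current_time_s())
E
python3 - <<'E'
from b import *
bottle((.499,.167),(60,45) if 0 else (.06,.045),"b1")
E
```

```text
cap [0.4956 0.1661] [ 230  158   46   48 1733] 1
hit False gap 0.4822689631673608
placed True [0.5888 0.4265 0.1139]
t 8.5167
```

```bash
python3 - <<'E'
from b import *
bottle((.476,.009),(-.06,.045),"b2")
bottle((.468,-.119),(0.0,-.045),"b3")
im,c=shot("top","top1"); print([p.round(3) for p,s in find_caps(im,c,MAT,.2)])
print("left over",[p.round(3) for p,s in find_caps(im,c,np.array([.48,0.02]),.17)])
# look at clamps & header with wrist
for i,(x,y) in enumerate([(.588,-.318),(.527,-.43),(.441,-.333)]):
    pass
robot.move_to([.52,-.34,.25],down(best_yaw([.52,-.34,.25],[0,180,-180]))); shot("wrist","w_clamps"); print(robot.current_eef_rot(),robot.current_joint_positions())
for l in ("clamp1","clamp1_key"): print(l,[(round(d["p"],2),np.round(d["rect"])) for d in recognise(l,"wrist")])
E
```

```text
cap [0.4731 0.0092] [ 232  158   46   48 1724] 1
hit False gap 0.4862081150876801
placed True [0.4687 0.4238 0.1138]
t 16.6917
cap [ 0.4634 -0.1184] [ 232  156   46   48 1717] 1
again [ 0.4628 -0.1185]
hit False gap 0.48943284624446454
placed True [0.5309 0.3351 0.1138]
t 25.6667
[array([0.533, 0.335]), array([0.465, 0.378])]
left over []
[ 1.79955858e+02  1.74471421e-02 -1.79851836e+02] [  1.62125711  32.40116433  49.52627386  75.46259413 -24.29902478
  82.85625339 139.6892403 ]
clamp1 [(0.92, array([169., 171.,  63.,  37.])), (0.83, array([262.,  95.,  74.,  39.])), (0.64, array([275., 222.,  66.,  53.]))]
clamp1_key [(0.53, array([283., 104.,  28.,  21.]))]
```

View pics/w_clamps.png

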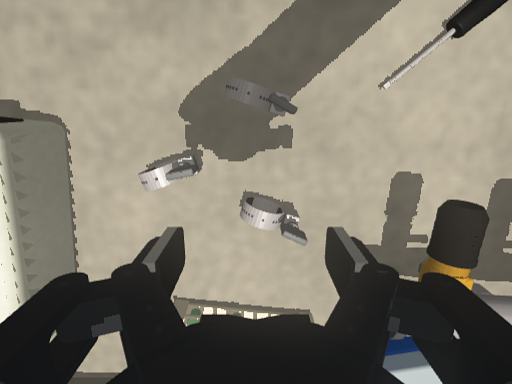

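The wrist view shows the clamps at about (170,171), (262,95) and (272,212). Each key and housing is at the right-hand end, i.e. the tall part. The mat check found only two caps, and one of them has shifted, so I'm looking at the top picture.

```bash
python3 - <<'E'
from h import *
im,c=shot("top","top2"); 
for ce,s in blobs(im,(95,80,40),(130,255,255),15): print(onz(c,ce,.125).round(3),s)
cv2.imwrite("pics/t2.png",cv2.resize(im[80:300,50:450],None,fx=2,fy=2,interpolation=3))
print([(round(d["p"],2),np.round(d["rect"])) for d in recognise("bottle1","top")],robot.current_time_s())
E
```

```text
[0.977 0.665 0.125] [  0  10  16  17 213]
[0.973 0.13  0.125] [198  18  14  16 163]
[ 0.977 -0.556  0.125] [449  24  15  16 179]
[ 0.972 -0.658  0.125] [485  26  18  17 223]
[ 0.962 -0.26   0.125] [343  28  11  12 106]
[0.852 0.206 0.125] [170  63   9   9  63]
[0.811 0.287 0.125] [139  76   8   9  57]
[ 0.822 -0.384  0.125] [391  81   8   7  41]
[ 0.815 -0.434  0.125] [406  83  15   8  86]
[ 0.789 -0.34   0.125] [375  92   7   7  40]
[ 0.781 -0.4    0.125] [397  95   8   7  38]
[ 0.776 -0.439  0.125] [412  97   8   8  40]
[ 0.756 -0.115  0.125] [273  99  43  11 161]
[ 0.749 -0.355  0.125] [381 106   7   8  37]
[ 0.742 -0.415  0.125] [403 110   8   7  41]
[0.59  0.425 0.125] [ 75 152  18  17 234]
[0.535 0.336 0.125] [108 174  18  17 252]
[0.464 0.38  0.125] [ 88 200  19  18 260]
[(0.79, array([ 92., 166.,  29.,  32.])), (0.75, array([123., 187.,  32.,  31.])), (0.71, array([104., 213.,  30.,  28.]))] 28.3667
```

View pics/t2.png

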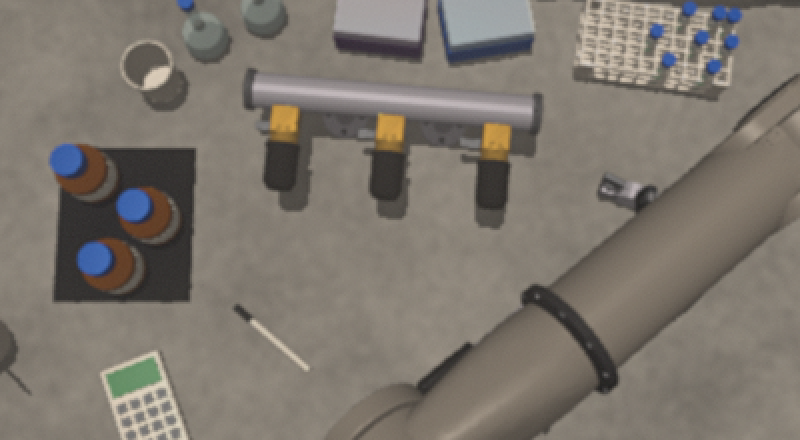

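All three bottles are upright on the mat. One was shoved about 45 mm after I placed it, but it is still 11 mm inside the limit. Next I'll look closely at each clamp and outlet from a cleaner arm posture.

```bash
cat >> h.py <<'E'
def go(p,yaw,vmax=None):
    "joint move to a tool-down pose with the elbow kept straight (joint 3 small)"
    q=solve(p,yaw); robot.move_j(list(q)); return q
def solve(p,yaw):
    # the wrist: elbow-straight solution by refining forward from nominal via station IK is not seedable, so pick j3=j5~0 analytically
    import json,os
    az=np.degrees(np.arctan2(p[1],p[0])); L=json.load(open("lk.json"))
    a,b,c=L["abc"]; r=np.hypot(p[0],p[1]); f=lambda q:fk_plane(q,L)-[r,p[2]]
    s=least_squares(f,np.radians([18,87]),bounds=(np.radians([-16,8]),np.radians([108,146])))
    j2,j4=np.degrees(s.x); j6=180-j2-j4
    j7=L["s7"]*((yaw-az-90+180)%360-180)+L["o7"]
    return [-az,j2,0,j4,0,j6,j7]
E
python3 - <<'E'
from h import *
q0=np.array(robot.current_joint_positions())
# is nominal j2+j4+j6=180 with tool down? start: 17.813+86.603+75.585
print(17.813+86.603+75.585)
az=-33; q=[33,17.8,0,86.6,0,75.6,0]
q1=[33,17.8,0,86.6,0,75.6,40]
robot.move_j(q); print(np.round(robot.current_tool_pos(),4),np.round(robot.current_eef_rot(),2))
# sample plane geometry
for j2,j4 in [(30,70),(35,75)]:
    robot.move_j([33,j2,0,j4,0,180-j2-j4,40]); p=robot.current_tool_pos(); print(j2,j4,np.hypot(p[0],p[1]).round(4),np.degrees(np.arctan2(p[1],p[0])).round(2),p[2].round(4) if hasattr(p[2],'round') else p[2],np.round(robot.current_eef_rot(),2))
print(robot.current_time_s())
E
```

```text
180.00099999999998
[ 0.4515 -0.3138  0.2483] [-1.7999e+02  1.0000e-02  5.7000e+01]
30 70 0.6481 -34.51 0.2386 [-1.7994e+02 -4.0000e-02  9.6920e+01]
35 75 0.664 -34.47 0.147 [-1.7997e+02 -2.0000e-02  9.6970e+01]
31.6333
```

```bash
python3 - <<'E'
s=open("h.py").read(); s=s[:s.index("def go(p")]
s+='''def go(p,yaw,tag=""):
    "through an elbow-straight posture above, then to the tool-down pose"
    az=np.degrees(np.arctan2(p[1],p[0]))+1.5; j7=yaw-90-az
    assert abs(j7)<172,j7
    j2=22; robot.move_j([-az,22,0,82,0,76,j7]); robot.move_to(list(p),down(yaw))
    q=robot.current_joint_positions()
    if abs(q[2])>20: print(tag,"elbow",np.round(q))
'''
open("h.py","w").write(s)
E
python3 - <<'E'
from h import *
for n,(x,y),yw in [("A",(.527,-.44),40),("B",(.441,-.335),40),("C",(.588,-.318),40)]:
    if n=="A": go([x,y,.20],90)
    else: robot.move_to([x,y,.20],down(90))
    shot("wrist","c"+n)
    print(n,[(round(d["p"],2),np.round(d["rect"])) for d in recognise("clamp1","wrist")],[(round(d["p"],2),np.round(d["rect"])) for d in recognise("clamp1_key","wrist")])
for i,(x,y) in enumerate([(.592,.148),(.587,.009),(.578,-.131)]):
    pass
robot.move_to([.56,-.06,.26],down(90)); shot("wrist","o23")
robot.move_to([.56,.08,.26],down(90)); shot("wrist","o12")
print(robot.current_time_s(),np.round(robot.current_joint_positions()))
rows=[cv2.imread(f"pics/{k}.png") for k in ("cA","cB","cC")]
cv2.imwrite("pics/cABC.png",np.vstack([np.hstack([cv2.resize(r[60:260,130:390],(390,300),interpolation=3) for r in (rows[0],rows[1])]),np.hstack([cv2.resize(rows[2][60:260,130:390],(390,300),interpolation=3),cv2.resize(cv2.imread("pics/o23.png"),(390,300))])]))
E
```

```text
A [(0.98, array([258., 179.,  42.,  72.])), (0.89, array([165.,  56.,  53., 108.])), (0.87, array([323.,  47.,  57.,  95.]))] [(0.78, array([158.,  27.,  34.,  47.]))]
B [(0.9, array([258., 172.,  43.,  76.])), (0.63, array([407., 157.,  83.,  73.])), (0.56, array([325., 262.,  25.,  65.]))] [(0.88, array([266., 157.,  25.,  33.]))]
C [(0.96, array([115., 189.,  57.,  73.])), (0.94, array([257., 172.,  40.,  70.])), (0.93, array([203., 276.,  46.,  65.]))] [(0.74, array([256., 170.,  39.,  74.])), (0.59, array([107., 177.,  33.,  34.]))]
36.2083 [ -3.  20. -10.  83.   3.  78. -13.]
```

View pics/cABC.png

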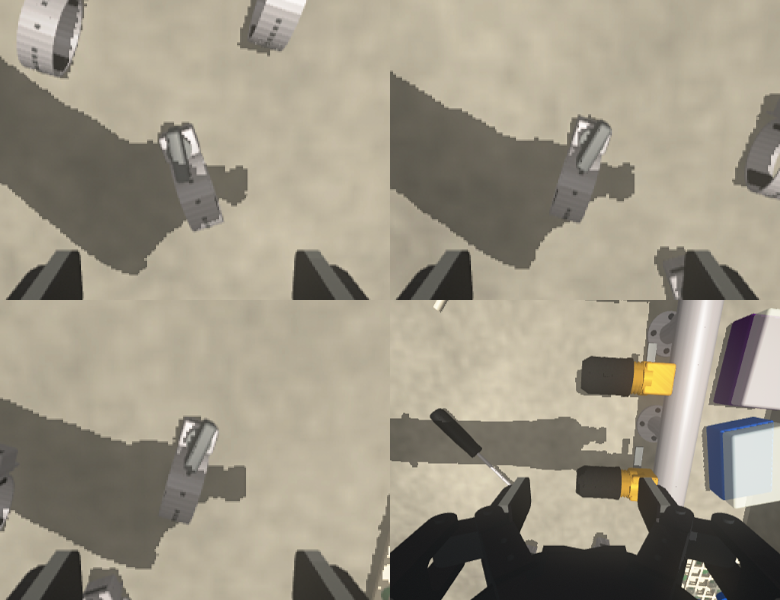

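In the wrist views the three clamps are at about (258,178) each, with the housing and key toward +y. I'm zooming in to read the features.

```bash
python3 - <<'E'
import cv2,numpy as np
o=[]
for k in "ABC":
    im=cv2.imread(f"pics/c{k}.png")[130:230,232:284]; im=cv2.resize(im,None,fx=5,fy=5,interpolation=cv2.INTER_CUBIC)
    for i in range(0,52,10): cv2.line(im,(i*5,0),(i*5,8),(0,0,255),1)
    for i in range(0,100,10): cv2.line(im,(0,i*5),(8,i*5),(0,0,255),1); cv2.putText(im,str(130+i),(10,i*5+5),0,.35,(0,0,255))
    o.append(im)
cv2.imwrite("pics/z1.png",np.hstack(o))
E
```

```text
(no output)
```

View pics/z1.png

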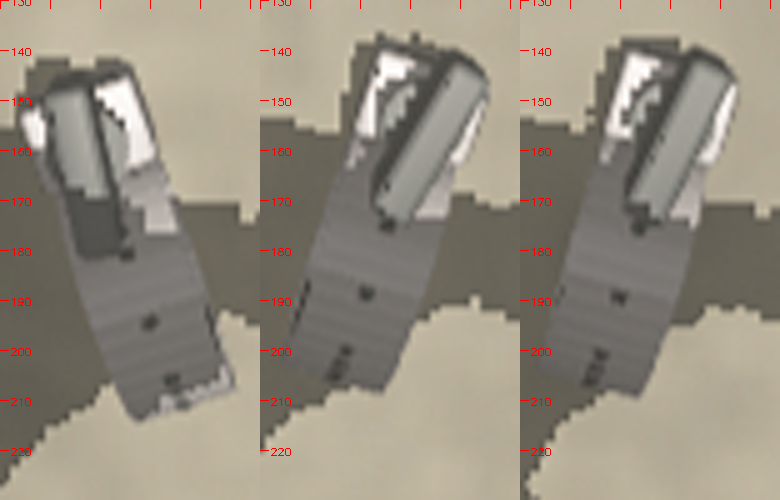

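```bash
cat > fit.py <<'E'
from h import *
def P(k,u,v): return np.array([u/5+232,v/5+130])
obs={"A":((85,168),(185,402),(62,88+0,108,245),(67,90),(103,250)),"B":((172,135),(80,378),0,(207,65),(133,208)),"C":((160,135),(72,381),0,(195,65),(128,205))}
res={}
for k,(kc,be,_,k1,k2) in obs.items():
    c=load("c"+k)
    K=onz(c,P(k,*kc),.0835)[:2]; B=onz(c,P(k,*be),.0355)[:2]
    d=K-B; yaw=np.degrees(np.arctan2(-d[0],d[1]))   # clamp y axis = (-sin,cos)
    a=onz(c,P(k,*k1),.0835)[:2]-onz(c,P(k,*k2),.0835)[:2]; ky=np.degrees(np.arctan2(-a[0],a[1]))
    print(k,"key",K.round(4),"len(62.8)",(np.linalg.norm(d)*1e3).round(1),"yaw",yaw.round(1),"keyyaw",ky.round(1),"keylen",(np.linalg.norm(a)*1e3).round(1))
E
python3 fit.py
cat > wf.py <<'E'
from h import *
def wire(im,c,xy,yaw,kyaw,s=5,off=(0,0),z0=0):
    "draw the clamp's wireframe; xy = screw axis"
    r=R.from_euler("z",yaw,degrees=True).as_matrix(); rk=R.from_euler("z",kyaw,degrees=True).as_matrix()
    org=np.array([*xy,z0])
    def dr(pts,col,cl=True):
        q=(proj(c,pts)-off)*s+s/2; cv2.polylines(im,[np.round(q).astype(int)],cl,col,1)
    t=np.linspace(0,2*np.pi,60)
    for x in (-.011,.011): dr(org+np.c_[0*t+x,-.0365+.0275*np.cos(t),.0275+.0275*np.sin(t)]@r.T,(0,255,0))
    b=np.array([[-1,-1],[1,-1],[1,1],[-1,1]])
    for z in (.0135,.0435): dr(org+np.c_[b*[.012,.009],[z]*4]@r.T,(255,128,0))
    for z in (.0575,.0835): dr(org+np.c_[b*[.004,.015],[z]*4]@rk.T,(0,0,255))
E
```

```text
A key [ 0.522 -0.417] len(62.8) 62.8 yaw 18.6 keyyaw 12.4 keylen 28.1
B key [ 0.4505 -0.3095] len(62.8) 63.6 yaw -15.5 keyyaw -26.6 keylen 27.8
C key [ 0.595  -0.2924] len(62.8) 63.6 yaw -15.3 keyyaw -24.9 keylen 26.5
```

```bash
cat >> wf.py <<'E'
def caps(im,c,h,s,off):
    r=R.from_euler("z",h[2],degrees=True).as_matrix(); t=np.linspace(0,2*np.pi,40)
    for oy in (.14,0,-.14):
        for x,rad,col in ((-.072,.022,(0,255,255)),(-.122,.022,(0,255,0)),(-.132,.016,(0,0,255))):
            q=np.array([h[0],h[1],0])+np.c_[0*t+x,oy+rad*np.cos(t),.1+rad*np.sin(t)]@r.T
            cv2.polylines(im,[np.round((proj(c,q)-off)*s+s/2).astype(int)],True,col,1)
    q=np.array([[0,.185,.124],[0,-.185,.124]])@r.T+[h[0],h[1],0]; cv2.polylines(im,[np.round((proj(c,q)-off)*s+s/2).astype(int)],False,(255,0,255),1)
E
cat > ov.py <<'E'
from wf import *
o=[]
for k,xy,y,ky in (("A",(.522,-.417),18.6,12.4),("B",(.4505,-.3095),-15.5,-26.6),("C",(.595,-.2924),-15.3,-24.9)):
    im=cv2.resize(cv2.imread(f"pics/c{k}.png")[130:230,232:284],None,fx=3,fy=3,interpolation=cv2.INTER_CUBIC); wire(im,load("c"+k),xy,y,ky,3,(232,130)); o.append(im)
a=np.hstack(o)
b=[]
for n in ("o12","o23"):
    im=cv2.imread(f"pics/{n}.png"); im=cv2.resize(im[20:270,230:460],None,fx=1.7,fy=1.2 if 0 else 1.7,interpolation=cv2.INTER_CUBIC); caps(im,load(n),(.688,.0045,-3.2),1.7,(230,20)); b.append(im)
b=np.hstack(b); print(a.shape,b.shape)
cv2.imwrite("pics/ov_c.png",a); cv2.imwrite("pics/ov_h.png",b)
E
python3 ov.py
```

```text
(300, 468, 3) (425, 782, 3)
```

View pics/ov_c.png

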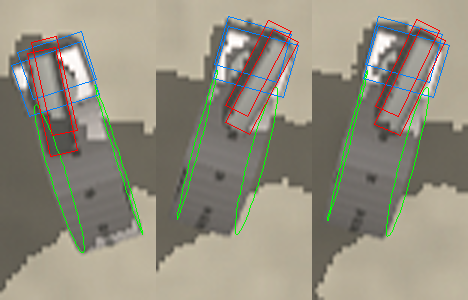

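View pics/ov_h.png

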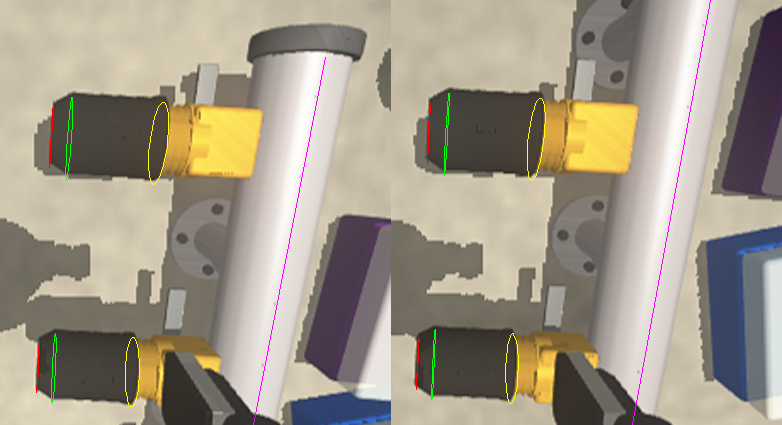

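The overlays agree: the clamp wireframes are within about 1 mm, and the header is within about 1 mm (I'm shifting y by +1 mm). The valve levers stick out on the +y side, so I'll put the screw housings on the −y side. I'm fitting C on outlet 1 first.

```bash
cat > cl.py <<'E'
from h import *
H=(.688,.0055,-3.2)
rH=R.from_euler("z",H[2],degrees=True).as_matrix()[:2,:2]
def hw(x,y): return np.array(H[:2])+rH@[x,y]
OY={1:.14,2:0.,3:-.14}
def fit(xy,cyaw,pick,out,save):
    "pick: +90/-90, tool yaw relative to the clamp. Housing ends on the outlet's -y side."
    y0=cyaw+pick; y1=180+H[2]+pick; x,y=xy
    go([x,y,.18],y0); fingers.gripper_to(.6)
    robot.line_to([x,y,.11],velocity=.25)
    hit=robot.line_to([x,y,.036],velocity=.08,f_stop=8); z=robot.current_tool_pos()[2]
    fingers.gripper_to(.1,60); print("pick hit",hit,round(z,4),"gap",robot.current_finger_gap())
    robot.line_to([x,y,.22],velocity=.25)
    q=robot.current_joint_positions()
    dz=z-.0275; a=hw(-.102-.085,OY[out]-.0365); b=hw(-.102,OY[out]-.0365); zz=.1+dz
    go([a[0],a[1],.22],y1); robot.line_to([a[0],a[1],zz],velocity=.2)
    shot("wrist",save+"_pre")
    f0=np.array(robot.current_contact_force())
    hit=robot.line_to([b[0],b[1],zz],velocity=.04,f_stop=25)
    print("slide",hit,np.round(robot.current_tool_pos(),4),"goal",b.round(4),zz,"dF",np.round(np.array(robot.current_contact_force())-f0,1),"gap",robot.current_finger_gap(),robot.current_time_s())
    return hit
def turn(out,delta,save,s_end=2.65,pick=-90):
    "from the slid-on pose: let go, rise, grip the key, turn with the last joint"
    fingers.gripper_to(.55); p=np.array(robot.current_tool_pos()); yaw=robot.current_eef_rot()[2]
    robot.line_to([p[0],p[1],.20],velocity=.2)
    robot.line_to([p[0],p[1],.17],down(yaw-delta),velocity=.2)
    robot.line_to([p[0],p[1],.150],velocity=.06,f_stop=8); fingers.gripper_to(0,30)
    print("key gap",robot.current_finger_gap(),np.round(robot.current_tool_pos(),4))
    q=np.array(robot.current_joint_positions()); n=3; tot=np.degrees(s_end)-delta
    for i in range(n):
        q[6]-=tot/n; robot.move_j(list(q)); print("Mz",np.round(robot.current_torque(),2)[2],end=" ")
    print("yaw",robot.current_eef_rot()[2],"from",yaw-delta)
    fingers.gripper_to(.4); robot.line_to([p[0],p[1],.25],velocity=.2)
    print("t",robot.current_time_s())
E
python3 - <<'E'
from cl import *
print(fit((.595,-.2924),-15.3,90,1,"C"))
shot("wrist","C_on"); im=cv2.imread("pics/C_pre.png"); cv2.imwrite("pics/C2.png",cv2.resize(np.hstack([im,cv2.imread("pics/C_on.png")]),(800,300)))
E
```

```text
pick hit False 0.0367 gap 0.2723056408879117
slide False [0.592  0.1141 0.1092] goal [0.5919 0.1145] 0.10920178360900448 dF [-1.1 -2.6 -1.1] gap 0.2665972552076135 46.7333
False
```

View pics/C2.png

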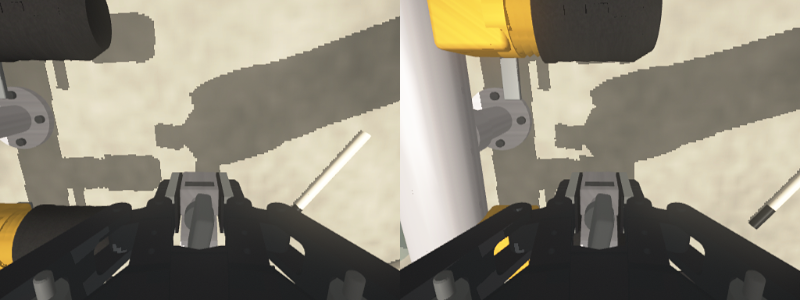

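The clamp is held and slid on with only a few N of reaction, and the spring is pressing sideways as expected. Now turning its key.

```bash
python3 - <<'E'
from cl import *
turn(1,9.6,"C")
shot("wrist","C_done"); c=hw(-.13,.12); robot.line_to([c[0],c[1]-.03,.27],velocity=.2); 
im,_=shot("wrist","C_done2"); s,_=shot("scene"); t,_=shot("top")
cv2.imwrite("pics/C3.png",np.hstack([cv2.resize(im,(400,300)),cv2.resize(s[200:275,270:370],(400,300),interpolation=3)]))
print(robot.current_finger_gap(),[p.round(3) for p,_ in find_caps(t,cam("top"),MAT,.2)])
E
```

```text
key gap 0.08636973763463462 [0.5926 0.1155 0.1504]
Mz -0.03 Mz -0.05 Mz -0.01 yaw 115.07733556373779 from -102.75610727347227
t 52.425
0.39768413001135167 [array([0.534, 0.336]), array([0.464, 0.38 ]), array([0.591, 0.426])]
```

View pics/C3.png

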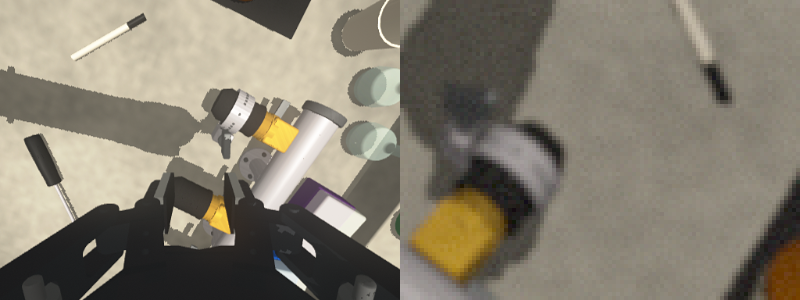

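Clamp C sits on outlet 1 at about mid-cap. The key turned 142° after starting near 10°. Now clamps A and B.

```bash
python3 - <<'E'
from cl import *
if not fit((.522,-.417),18.6,-90,2,"A"): turn(2,6.2,"A")
E
```

```text
pick hit False 0.0367 gap 0.2730694488474856
slide False [ 0.5841 -0.0253  0.1093] goal [ 0.5841 -0.0252] 0.1092320656421722 dF [-1.6 -1.4  0.8] gap 0.2724484896322296 63.875
key gap 0.08610824803453249 [ 0.5849 -0.0251  0.1504]
Mz -0.04 Mz -0.0 Mz 0.04 yaw -64.93330925434934 from 80.60218693991537
t 69.55
```

```bash
python3 - <<'E'
from cl import *
ok=not fit((.4505,-.3095),-15.5,-90,3,"B")
if ok: turn(3,11.1,"B")
# verify views
for i,(x,y) in enumerate([(.575,.09),(.57,-.05),(.56,-.15)]):
    robot.move_to([x,y,.27],down(90 if i<2 else 90)); im,_=shot("wrist",f"v{i}")
    print([(round(d["p"],2),np.round(d["rect"])) for d in recognise("clamp1","wrist")])
t,_=shot("top","top3"); print([p.round(3) for p,_ in find_caps(t,cam("top"),MAT,.2)],robot.current_time_s())
cv2.imwrite("pics/v.png",np.hstack([cv2.imread(f"pics/v{i}.png")[0:256,200:460] for i in range(3)]))
E
```

```text
pick hit False 0.0366 gap 0.2677616011944117
slide False [ 0.5763 -0.1654  0.1091] goal [ 0.5763 -0.165 ] 0.10907441675822457 dF [-0.5 -2.9  0.8] gap 0.27001561332713725 80.2417
key gap 0.08380976329474848 [ 0.5772 -0.1645  0.1504]
Mz -0.0 Mz -0.02 Mz 0.01 yaw -64.91578600094378 from 75.73235193675231
t 85.8917
[(0.93, array([265., 264.,  24.,  93.])), (0.75, array([275., 129.,  28.,  93.])), (0.65, array([328., 198., 180., 296.]))]
[(0.77, array([280.,   5.,  27.,   9.])), (0.75, array([272., 130.,  28.,  89.])), (0.75, array([328., 133., 185., 266.]))]
[(0.68, array([283.,  28.,  33.,  56.])), (0.67, array([272., 171.,  32.,  95.]))]
[array([0.534, 0.336]), array([0.464, 0.38 ]), array([0.591, 0.426])] 89.1583
```

View pics/v.png

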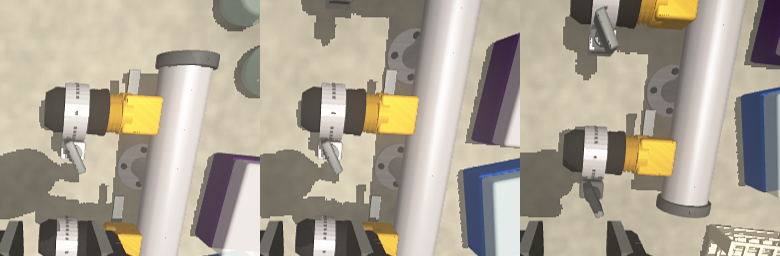

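All three bands sit around mid-cap and all the keys have turned. Last check: overlay the ideal final pose (mid-cap, screw 2.65 rad) on these views.

```bash
python3 - <<'E'
from cl import *
from wf import *
o=[]
for n,oy,r0 in (("v0",.14,70),("v1",0,70),("v2",-.14,110)):
    im=cv2.imread(f"pics/{n}.png"); im=cv2.resize(im[r0:r0+120,235:320],None,fx=3.1,fy=3.1,interpolation=3)
    wire(im,load(n),hw(-.102,oy-.0365),176.8,176.8-152,3.1,(235,r0),.0725); o.append(im)
cv2.imwrite("pics/fin.png",np.hstack(o))
E
```

```text
(no output)
```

View pics/fin.png

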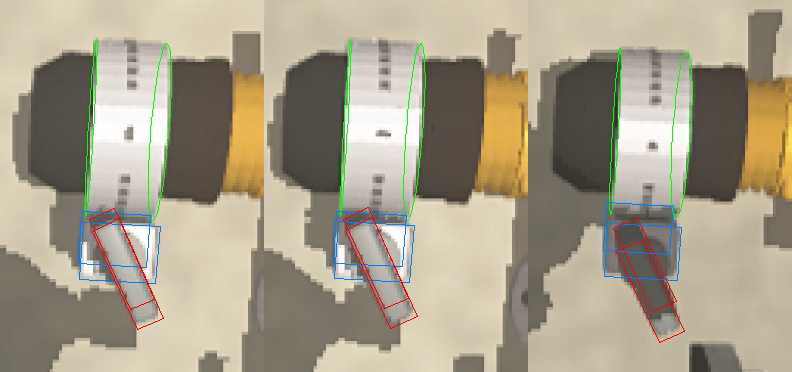

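```bash
python3 - <<'E'
from h import *
t,c=shot("top"); print([p.round(3) for p,_ in find_caps(t,c,MAT,.2)], np.round(robot.current_contact_force(),1), robot.current_tool_pos())
for l in("beaker","nut_driver"): print(l,[np.round(d["rect"]) for d in recognise(l,"top")][:1])
workorder.close_job()
E
```

```text
[array([0.534, 0.336]), array([0.464, 0.38 ]), array([0.591, 0.426])] [-0.3  0.2  0.4] [ 0.56053114 -0.14727325  0.2702609 ]
beaker [array([126., 116.,  29.,  28.])]
nut_driver [array([273., 265.,  27.,  29.])]
the job is handed in; nothing more can be done
```

I handed the job in at about 89 s: all three bottles are on the mat, and all three clamps are fitted with their screws turned to about 2.65 rad. No verdict is reported, so this rests on my own last checks.

- **Bottles:** All three stand upright and stayed put from the check at 28 s to the end. One was found about 45 mm from where I set it down, either the expected knock or a touch I missed. It is still on the mat, about 8–11 mm inside the limit.
- **Clamps:** Each slid on with only a few N, with its housing on the −y side, away from the valve levers. Drawing the target pose over the final wrist views showed bands and keys agreeing to about 1–2 mm and a few degrees. The key check is from the tool's rotation and the pictures, as the screw joint cannot be read. Ring height was checked from one view only.
- **Beaker:** Its last detection matched the first.
- **Nut driver:** Its last detected box (273,265) was smaller and shifted from the first (285,256), so that check disagrees. I put it down to the arm hiding part of the driver, since nothing was moved low near it, but I did not look again from a clear view.
- **Robot:** The arm was clear at the end, with contact force near zero.

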